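Restock the ribbon tray and slide it home

TASK

Tip the lid of the blue case back past its balance point so that it stays open by itself, lift out the red roll of ribbon and set it down (do not drop it) standing upright in the yellow tray. Then slide the tray fully home into its bay in the counter riser, front flush with the mouth and the roll still standing in it. Leave the lid open and the jar, the hat and the stack of packets where they are.

Things in the scene. Friction and masses are not known exactly. Their poses are not given: they have to be found in the camera images.
- bay: low brown wooden counter riser, fixed, to the robot's left or right (the case is on the other side), with a tray bay in its front. Origin: counter height, middle of the bay's mouth; x points into the bay (away from the robot), z up. Bay inside: 125 mm wide (y), 62 mm high, 132 mm deep to a solid back wall; the counter is its floor. Riser outside: 149 mm wide, 144 mm deep.
- bay_roof (a point): middle of the front edge of the riser's roof, on its top face, 72 mm above the counter, straight above the mouth (axes as the bay). Four small ribbon rolls for show stand on the roof 99 to 131 mm behind this edge, tops at 98 mm.
- bay_guides (a point): point on the counter midway between the outer ends of two steel guide plates, 35 mm in front of the mouth. The plates, 35 mm high and 8 mm thick, flare out 24 degrees each from the sides of the mouth to about 150 mm apart (inside) here, and lead the tray in.
- case: blue clamshell case with a clear lid, fixed; 130 mm deep (x) by 140 mm wide (y), walls 55 mm high and 5 mm thick, floor 6 mm thick. Origin: at counter height on its middle line, 40 mm behind its far (hinge) wall; the case fills x = -40 to -170 mm in this frame, x pointing away from the robot, z up.
- case_hinge (a point): point on the middle of the lid's hinge line, 55 mm above the counter at the far edge of the case; the hinge axis runs along the case's y.
- lid (a joint): angle of the lid in rad: 0 shut, 1.57 upright, 2.0 leaning back against its stop. The 120 g lid (130 by 140 mm, 6 mm thick, blue frame, clear pane) turns freely, falls shut below about 1.6 and falls open to the stop above that.
- lid_tab (a point): grip point on the white tab that sticks out of the middle of the lid's near edge: tab 18 mm wide (case's y), 10 mm thick, 42 mm long. The point lies 29 mm out from the lid's edge, 159 mm from the hinge line and 5 mm above it when shut (60 mm above the counter); it moves with the lid. Axes as the case when shut, turning with the lid about y.
- roll_center (a point): centre of the roll of red ribbon (white core on top), a solid upright cylinder 44 mm across and 40 mm high, about 80 g, standing on the floor of the case (so its centre is 26 mm above the counter); z is its axis.
- tray_center (a point): centre of the box of the loose yellow open tray, half-way up (17.5 mm above its underside): 130 mm long (x), 120 mm wide (y), 35 mm high, walls and floor 4 mm thick, about 250 g. x points from the grip to the far end, which enters the bay first. Starts empty in front of the bay, turned up to 0.3 rad to it. A roll standing in it has its centre 24 mm above the tray's underside.
- tray_grip (a point): where to hold the tray's black pull grip, an upright fin 16 mm thick (tray's y) sticking 60 mm out of the near face, its top 38 mm and lower edge 2 mm above the counter. The point is on its middle plane, 40 mm out from the near face (105 mm from tray_center along -x), 27.5 mm above the underside. Axes as tray_center.
- tray_front (a point): middle of the tray's near outer face, 65 mm from tray_center along its -x, 17.5 mm up; flush with the bay's mouth (about 2 mm inside it) when the tray is fully home against the back wall.
- jar_center (a point): bystander: small amber glass jar with white cap, 46 mm across, 75 mm high, loose; point half-way up.
- hat_center (a point): bystander: straw hat with red band, brim 250 mm across, 100 mm high, loose; point half-way up.
- packets_center (a point): bystander: stack of yellow packets, 100 by 130 mm, 60 mm high, loose; point half-way up.
Not all that is in view belongs to the job. Of the things like the bay, leave any that is green; of the rest the larger one is meant. There is more than one size of the case; the job needs the smaller.

How it is judged:
On the way, in this order (a step that is already met when the one before it is completed fails the run):
1. the lid is tipped back and stays open (value of joint lid above 1.7 rad), for 0.3 s.
2. the roll stands upright in the tray, let go, with the tray still outside the bay (x of roll_center in the frame of tray_center between -0.042 and 0.042 m and y of roll_center in the frame of tray_center between -0.038 and 0.038 m and z of roll_center in the frame of tray_center between 0 and 0.0115 m and angle between roll_center's own z axis and vertical below 0.15 rad and contact force between the fingers and roll below 0.1 N and x of tray_front in the frame of bay below -0.03 m), for 0.2 s.
3. the tray is fully home in its bay (x of tray_front in the frame of bay above -0.005 m and y of tray_front in the frame of bay between -0.008 and 0.008 m and angle between the x axis of tray_center and the x axis of bay, either way round below 0.06 rad and z of tray_center in the frame of bay below 0.024 m and angle between tray_center's own z axis and vertical below 0.06 rad), for 0.2 s.
At the end, for the whole second after the job is handed in: The tray is fully home: its near face no more than 5 mm out of the bay's mouth, square in the bay (within 0.06 rad) and flat on the counter; the roll stands upright in the tray on its floor (within 0.15 rad), both at rest; the lid leans open beyond 1.7 rad (all of step 3 and value of joint lid above 1.7 rad and x of roll_center in the frame of tray_center between -0.042 and 0.042 m and y of roll_center in the frame of tray_center between -0.038 and 0.038 m and z of roll_center in the frame of tray_center between 0 and 0.0115 m and angle between roll_center's own z axis and vertical below 0.15 rad and linear speed of each of tray, roll below 0.02 m/s); the robot touches nothing.
It fails at once if the roll is dropped (let go and falling faster than 0.7 m/s) (contact force between the fingers and roll below 0.05 N and linear speed of roll above 0.7 m/s).
It fails at once if the jar, the hat or the packets are moved by more than 25 mm or tipped (distance of any of jar_center, hat_center, packets_center from where it was at the start of the episode above 0.025 m or angle between any of jar_center, hat_center, packets_center's own z axis and vertical above 0.4 rad).
It also fails if it takes over 67 s, if anything falls off the work surface, if the arm or the gripper's body presses on something with over 40 N, if the wrist force passes 120 N, or if a joint passes its speed limit or range.

ROBOT

A 7-joint arm with a two-finger parallel gripper is mounted at the origin on the work surface. World frame = base frame: x ahead of the robot, y to its left, z up, the work surface at z = 0. Lengths are in m, angles in rad, forces in N, time in s.
With the tool pointing down it reaches from about 0.4 to 0.85 m from the base axis. Payload 10.4 kg.
Tool frame: the origin (TCP) lies midway between the tips of the shut fingers; the grasp point (between the pads) lies 19 mm behind it (manip.hold_point_z is the distance from the TCP to the grasp point, in m); z points along the fingers, y is the line along which they close (so a half turn about z gives the same grasp; the last joint's range is limited). The gripper opens to 85 mm and grips with 20 to 120 N. Pads are 22 mm wide; open, the fingers measure 114 mm over their backs; the gripper's body (76 mm by 85 mm) begins 54 mm behind the grasp point. The pads swing forward as they close: fully open they stand 13 mm farther back than shut.
Start: joints at [-1.32, 0.332, -0.065, 1.46, 0.022, 1.35, -0.088], TCP at [0.169, 0.602, 0.197] pointing down, gripper open.
Joint ranges: [-2.6, 2.6], [-0.5, 2.12], [-1.47, 1.34], [0.16, 2.42], [-1.27, 4.41], [0.06, 2.06], [-2.6, 2.6]. Speed limits (rad/s): [2.22, 2.22, 2.79, 2.79, 3.14, 3.14, 3.14].

INTERFACE

Orientations are given as a unit quaternion [x, y, z, w].
In Python, from workcell import manip, eyes, job gives the robot as it stands.
- The arm moves only by the shell command python3 -m crank 'ROWS' [FORCE]. ROWS is JSON, a list that holds one entry, the list of rows, each a list of 7 numbers: the finger opening in cm, from 0 to 8.54, then the shift along the world's x, y, z in cm, then the turn, a rotation vector about the world's x, y, z in degrees. In form: [[[hand, x, y, z, ax, ay, az], ...]]. A call has 1 to 20 rows; each row shifts and turns the commanded pose from where the row before left it; what a row does not reach is not made up. A row lasts 1/8 s, in which the tool goes at most 62.5 mm and 10.7 degrees, less where a joint would pass 70% of its speed; a pose out of reach is approached as far as the arm can. A call with a gripper value outside its range is refused whole. The fingers move at their own pace and stop on an object; FORCE is the grip in N (left out, the last holds). Time passes only in rows, so rows that do not move let the fingers close. It gives the time, the measured TCP pose, the force, the opening and the grip force at its end, in the units of the state.
- manip.get_obs(): the state, without advancing time (a new reading comes with each control period).
- eyes.camera(name): name is "scene" or "side" or "wrist"; returns (picture, depth): 400x640x3 uint8, red, green, blue; 400x640 float32, m along the optical axis (not along the pixel's ray), 0 where there is no reading.
- eyes.camera_params(name): a dict with "fx", "fy", "cx", "cy" (pixels), "dist" ([k1, k2, p1, p2, k3] as OpenCV has them; the pictures are not rectified), "world_from_camera" (4x4, takes a point from camera to world coordinates); the wrist camera has in their place "hand_eye" (4x4, takes a point from camera to tool coordinates, whose origin is the TCP and whose axes are the flange's). Camera axes: x right, y down, z forward; pixel columns grow to the right and rows downward; lengths in m; the calibration is good to about 2 mm. A picture is of the moment at which its call begins: read the wrist's pose just before it. camera_params takes no time and is no camera call.
- job.hand_in(): hands the job in; it is judged then, once.
The state is a dict: "clock": time; "joint_pos": joint angles; "joint_velocities": joint speeds; "tau": joint torques, N m; "position": TCP position; "ee_rot": TCP orientation; "ft_force": force on the tool from outside, world axes, zero at the start; "torque": the same for the moment, N m; "grip_width": opening from 0.0 (shut) to 1.0 (fully open); "grasp_force": force on a finger pad.
Only numpy, scipy, OpenCV 4.12 (cv2) and the standard library are available. Lean on these libraries where they do the work, as an engineer would, in place of code of your own. Each camera call takes 0.05 s, during which the arm holds its last target. There are 200 camera calls.

## Working session

There is one attempt and no reset: what is moved stays moved. The work goes in short steps, Python scripts to look and compute and a shell command to move; the robot and the scene stay as the last step left them, time stands still between calls to the robot, and variables do not carry over. Pictures are saved under pics/ and viewed, at most 10 in all, crops included, and the job is handed in when it is done.

```bash
mkdir -p pics; ls
cat > h.py <<'E'
import numpy as np, cv2
from workcell import manip, eyes, job
from scipy.spatial.transform import Rotation as R
def T_wc(name,obs=None):
    p=eyes.camera_params(name)
    if 'world_from_camera' in p: return p,np.array(p['world_from_camera'])
    T=np.eye(4);T[:3,:3]=R.from_quat(obs['ee_rot']).as_matrix();T[:3,3]=obs['position']
    return p,T@np.array(p['hand_eye'])
def snap(name,fn=None):
    obs=manip.get_obs(); im,d=eyes.camera(name); p,T=T_wc(name,obs)
    if fn: cv2.imwrite('pics/'+fn,im[:,:,::-1])
    np.savez('/tmp/%s.npz'%name,im=im,d=d,T=T)
    return im,d,p,T
def rays(p,uv):
    K=np.array([[p['fx'],0,p['cx']],[0,p['fy'],p['cy']],[0,0,1.]])
    q=cv2.undistortPoints(np.array(uv,float).reshape(-1,1,2),K,np.array(p['dist'],float)).reshape(-1,2)
    return np.c_[q,np.ones(len(q))]
def onplane(p,T,uv,z):
    r=rays(p,uv)@T[:3,:3].T; o=T[:3,3]
    return o+r*((z-o[2])/r[:,2])[:,None]
def cloud(p,T,d):
    v,u=np.mgrid[:d.shape[0],:d.shape[1]]
    r=rays(p,np.c_[u.ravel(),v.ravel()])*d.reshape(-1,1)
    return (r@T[:3,:3].T+T[:3,3]).reshape(d.shape+(3,))
E
python3 - <<'E'
from h import *
print(manip.get_obs())
a=snap('scene')[0];b=snap('side')[0]
cv2.imwrite('pics/a.png',a[:,:,::-1]);cv2.imwrite('pics/b.png',b[:,:,::-1])
for n in('scene','side'):print(np.round(T_wc(n)[1],3))
E
```

```text
pics
{'clock': 0.0, 'joint_pos': array([-1.31958718,  0.33284933, -0.06472413,  1.46095743,  0.02159542,
        1.34993192, -0.08848668]), 'joint_velocities': array([-0.00114237, -0.00106819,  0.00038651,  0.00010392,  0.0012926 ,
        0.00141544,  0.00032755]), 'tau': array([ 1.05019476e-04, -6.25468183e+01,  4.90721629e-02, -3.91590357e+01,
        1.62220857e-02,  1.02074406e-02,  1.23847983e-05]), 'position': array([0.16887366, 0.60129257, 0.19662243]), 'ee_rot': array([ 1.36449311e-01,  9.90646788e-01, -7.21836614e-04, -7.03571406e-05]), 'ft_force': array([ 0.39085351,  0.37131547, -0.19000827]), 'torque': array([ 0.02806935,  0.0169782 , -0.00632327]), 'grasp_force': 0.0, 'grip_width': 1.000418851624095}
[[-0.832  0.438 -0.341  0.957]
 [ 0.555  0.664 -0.501  0.787]
 [ 0.007 -0.606 -0.795  1.323]
 [ 0.     0.     0.     1.   ]]
[[-1.    -0.021  0.018  0.372]
 [-0.027  0.758 -0.651  1.164]
 [ 0.    -0.652 -0.759  1.419]
 [ 0.     0.     0.     1.   ]]
```

View pics/a.png

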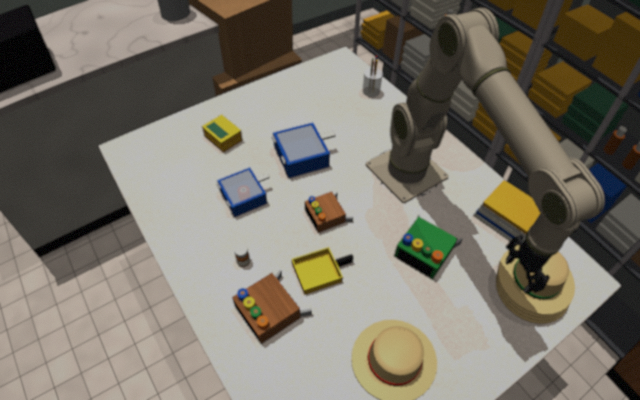

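View pics/b.png

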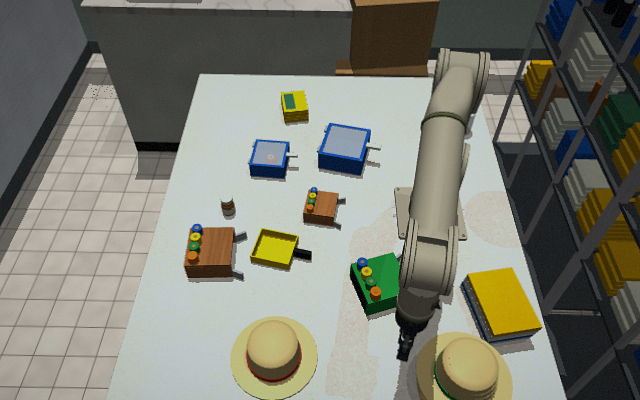

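The scene picture shows the small blue case at (243,190), the tray at (318,270) and the larger brown riser at (268,303). The jar is at (243,256). In the side picture the same things are at (270,158), (275,248), (210,252) and (227,204).

```bash
cat > m.py <<'E'
from h import *
rois={'side':{'case':(240,130,302,182),'tray':(248,225,315,272),'bay':(180,220,248,282),'jar':(215,190,240,218)},
'scene':{'case':(212,162,275,218),'tray':(288,243,358,295),'bay':(228,265,316,342),'jar':(230,243,256,270)}}
for n in rois:
    z=np.load('/tmp/%s.npz'%n); p,T=T_wc(n); hsv=cv2.cvtColor(z['im'],cv2.COLOR_RGB2HSV); C=cloud(p,T,z['d'])
    for k,(x0,y0,x1,y1) in rois[n].items():
        H=hsv[y0:y1,x0:x1]; P=C[y0:y1,x0:x1]; h,s,v=[H[...,i].astype(int) for i in range(3)]
        Z=P[...,2]
        if k=='case': m=(Z>.05)&(Z<.075)
        if k=='tray': m=(h>20)&(h<36)&(s>120)&(Z>.028)&(Z<.045)
        if k=='bay': m=(Z>.062)&(Z<.08)
        if k=='jar': m=(Z>.03)&(Z<.09)
        q=P[m]; xy=q[:,:2].astype(np.float32)
        r=cv2.minAreaRect(xy*1000)
        print(n,k,m.sum(),'z',np.percentile(q[:,2],[5,50,95]).round(3),'rect',[np.round(a,1) for a in r],'corners',cv2.boxPoints(r).round(0).tolist())
        if k=='case':
            t=(s<60)&(v>150)&(Z>.045)&(Z<.075)
            print('  tab',P[t].mean(0).round(3) if t.any() else None,t.sum())
        if k=='tray':
            t=(v<60)&(Z>.025)&(Z<.05); print('  grip',P[t].mean(0).round(3),t.sum(), cv2.minAreaRect((P[t][:,:2]*1000).astype(np.float32)) if t.any() else 0)
        if k=='bay':
            t=(Z>.02)&(Z<.05)&(s<60)&(v<140); print('  plates',P[t].mean(0).round(3),t.sum())
E
python3 m.py
```

```text
side case 1028 z [0.052 0.059 0.065] rect [array([ 562.1, -228.8]), array([153.8, 178.1]), np.float64(86.3)] corners [[468.0, -300.0], [646.0, -311.0], [656.0, -158.0], [478.0, -146.0]]
  tab [ 0.577 -0.229  0.059] 653
side tray 226 z [0.029 0.032 0.038] rect [array([530.9, 177.9]), array([125.4, 131.5]), np.float64(76.6)] corners [[452.0, 132.0], [580.0, 102.0], [609.0, 224.0], [482.0, 254.0]]
  grip [0.439 0.201 0.034] 98 ((438.8924255371094, 199.9358367919922), (20.440244674682617, 59.45546340942383), 73.26435852050781)
side bay 1432 z [0.065 0.07  0.076] rect [array([735.2, 209.9]), array([148.6, 156.4]), np.float64(2.4)] corners [[658.0, 285.0], [664.0, 129.0], [813.0, 135.0], [806.0, 291.0]]
  plates [0.648 0.208 0.029] 74
side jar 195 z [0.035 0.066 0.077] rect [array([705.1,  12.3]), array([46.6, 47.1]), np.float64(73.3)] corners [[676.0, -3.0], [721.0, -17.0], [734.0, 28.0], [689.0, 41.0]]
scene case 1268 z [0.055 0.061 0.067] rect [array([ 563.9, -226.2]), array([150.4, 181. ]), np.float64(84.0)] corners [[466.0, -292.0], [646.0, -310.0], [662.0, -161.0], [482.0, -142.0]]
  tab [ 0.576 -0.221  0.062] 609
scene tray 217 z [0.029 0.034 0.039] rect [array([516.5, 184.4]), array([121.9, 165.2]), np.float64(77.1)] corners [[422.0, 143.0], [583.0, 107.0], [611.0, 225.0], [450.0, 262.0]]
  grip [0.442 0.204 0.035] 65 ((442.774658203125, 202.94125366210938), (13.196300506591797, 49.02373123168945), 73.02460479736328)
scene bay 1887 z [0.067 0.072 0.076] rect [array([736.2, 211.3]), array([144.3, 153.3]), np.float64(2.9)] corners [[660.0, 284.0], [668.0, 131.0], [812.0, 138.0], [804.0, 291.0]]
  plates [0.693 0.227 0.029] 79
scene jar 231 z [0.036 0.07  0.079] rect [array([712.2,  12.5]), array([43.5, 44. ]), np.float64(12.4)] corners [[686.0, 29.0], [696.0, -14.0], [738.0, -4.0], [729.0, 39.0]]
```

```bash
python3 -m crank '[[[8.5,3.3,-3.6,0.3,0,0,0],[8.5,3.3,-3.6,0.3,0,0,0],[8.5,3.3,-3.6,0.3,0,0,0],[8.5,3.3,-3.6,0.3,0,0,0],[8.5,3.3,-3.6,0.3,0,0,0],[8.5,3.3,-3.6,0.3,0,0,0],[8.5,3.3,-3.6,0.3,0,0,0],[8.5,3.3,-3.6,0.3,0,0,0],[8.5,3.3,-3.6,0.3,0,0,0],[8.5,3.3,-3.6,0.3,0,0,0],[8.5,-0.1,-5.1,-0.3,0,0,1.2],[8.5,-0.1,-5.1,-0.3,0,0,1.2],[8.5,-0.1,-5.1,-0.3,0,0,1.2],[8.5,-0.1,-5.1,-0.3,0,0,1.2],[8.5,-0.1,-5.1,-0.3,0,0,1.2],[8.5,-0.1,-5.1,-0.3,0,0,1.2],[8.5,-0.1,-5.1,-0.3,0,0,1.2],[8.5,-0.1,-5.1,-0.3,0,0,1.2],[8.5,-0.1,-5.1,-0.3,0,0,1.2],[8.5,0,0,0,0,0,0]]]'
python3 - <<'E'
from h import *
im,d,p,T=snap('wrist','w1.png')
o=manip.get_obs();print(o['position'],o['ee_rot'],np.round(T,2))
E
```

```text
clock: 2.6
position: [0.4884, -0.2216, 0.2001]
ee_rot: [0.046, 0.999, -0.001, -0.001]
ft_force: [-1.3, 0.8, 0.4]
grip_width: 0.995
grasp_force: 0.0
[ 0.48917639 -0.2188818   0.20001959] [ 4.44222431e-02  9.99012691e-01 -1.72417057e-04 -5.26883542e-04] [[ 0.09  0.95  0.31  0.41]
 [ 1.   -0.09 -0.03 -0.22]
 [-0.    0.31 -0.95  0.38]
 [ 0.    0.    0.    1.  ]]
```

View pics/w1.png

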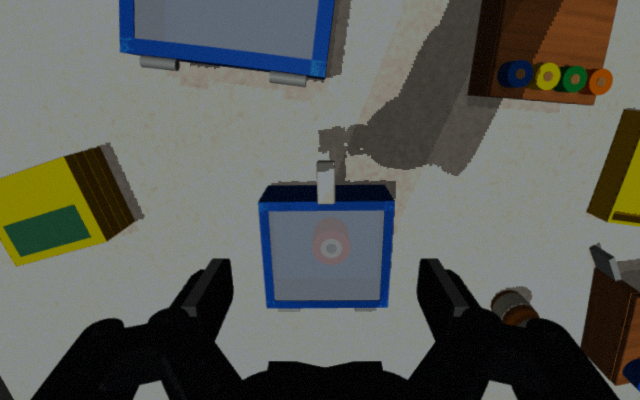

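The wrist view shows the tab from (326,162) to (326,203). The lid's corners are about (262,204), (394,201), (389,307) and (268,307), and the roll's white core is at (331,247).

Run:
```python
from h import *
z=np.load('/tmp/wrist.npz');p,_=T_wc('wrist',manip.get_obs());T=z['T']
P=onplane(p,T,[[326,162],[326,203],[262,204],[394,201],[389,307],[268,307]],.0605);P[0]=onplane(p,T,[[326,162]],.065)
print(P.round(3)); print(onplane(p,T,[[331,247]],.046).round(3))
hsv=cv2.cvtColor(z['im'],cv2.COLOR_RGB2HSV);h,s,v=cv2.split(hsv)
C=cloud(p,T,z['d']); 
print(C[[165,185,200,250,206],[326,326,326,331,300]].round(3))
m=((h<10)|(h>170))&(s>40);m[:210]=0;m[300:]=0;m[:,:285]=0;m[:,370:]=0
ys,xs=np.nonzero(m);print('red px',len(ys),xs.min(),xs.max(),ys.min(),ys.max())
```

```text
[[ 0.476 -0.22   0.065]
 [ 0.52  -0.224  0.06 ]
 [ 0.515 -0.29   0.06 ]
 [ 0.524 -0.155  0.06 ]
 [ 0.654 -0.163  0.06 ]
 [ 0.641 -0.303  0.06 ]]
[[ 0.578 -0.224  0.046]]
[[ 0.479 -0.221  0.066]
 [ 0.499 -0.223  0.066]
 [ 0.514 -0.224  0.067]
 [ 0.573 -0.224  0.062]
 [ 0.52  -0.251  0.062]]
red px 31 313 345 232 262
```

```bash
python3 -m crank '[[[5,0.1,-0.1,-4,0,0,0],[5,0,0,-4,0,0,0],[5,0,0,-4,0,0,0],[5,0,0,-3.9,0,0,0],[5,0,0,0,0,0,0],[0,0,0,0,0,0,0],[0,0,0,0,0,0,0],[0,0,0,0,0,0,0],[0,0,0,0,0,0,0],[0,0,0,0,0,0,0],[0,0,0,0,0,0,0]]]' 20
```

```text
clock: 4.03
position: [0.491, -0.2183, 0.0415]
ee_rot: [0.043, 0.999, 0.0, -0.0]
ft_force: [0.3, 0.5, 0.0]
grip_width: 0.001
grasp_force: 0.0
```

Run:
```python
from h import *
a=snap('wrist')[0]; b=snap('side')[0]; c=snap('scene')[0]
o=np.zeros((560,800,3),np.uint8)
o[:280,:400]=cv2.resize(a[100:380,100:500],(400,280))
o[:280,400:]=cv2.resize(b[110:208,220:360],(400,280))
o[280:,:400]=cv2.resize(c[140:238,190:330],(400,280))
cv2.imwrite('pics/c1.png',o[:,:,::-1])
```

```text
(no output)
```

View pics/c1.png

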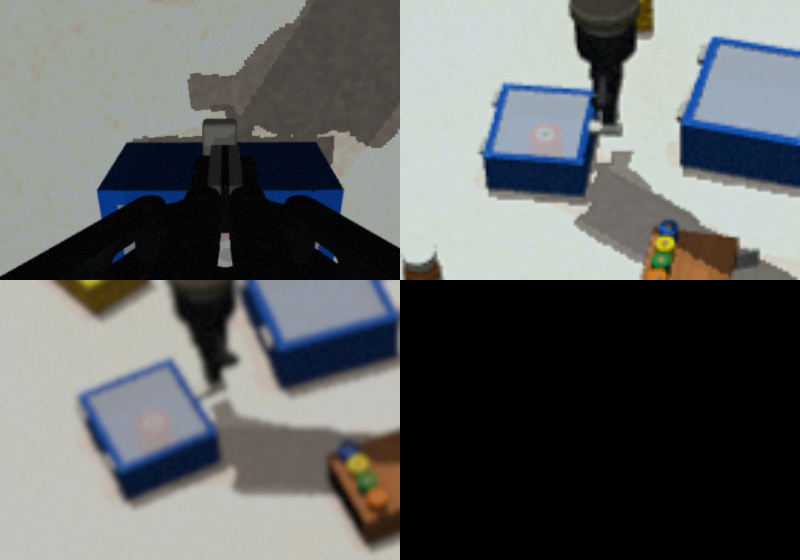

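The composite shows the fingers shut with the tab still at wrist pixel about (320,235), so nothing is held. I'll check heights from the depth.

Run:
```python
from h import *
for n in('side','scene','wrist'):
    z=np.load('/tmp/%s.npz'%n);p,_=T_wc(n,manip.get_obs());C=cloud(p,z['T'],z['d']);hsv=cv2.cvtColor(z['im'],cv2.COLOR_RGB2HSV)
    near=(abs(C[...,0]-.491)<.05)&(abs(C[...,1]+.22)<.03)&(C[...,2]>.03)&(C[...,2]<.12)
    dk=near&(hsv[...,2]<60); br=near&(hsv[...,2]>90)&(hsv[...,1]<80)&(C[...,0]<.525)
    for k,m in(('dark',dk),('bright',br)):
        q=C[m]
        if len(q): print(n,k,len(q),q.min(0).round(3),q.max(0).round(3),np.median(q,0).round(3))
    if n=='side':
        for r in range(140,162,2): print(r,[(c,*(C[r,c]*1000).round().astype(int).tolist(),int(hsv[r,c,2])) for c in range(286,300,3)])
```

```text
side dark 29 [ 0.481 -0.236  0.031] [ 0.52  -0.194  0.108] [ 0.492 -0.207  0.087]
side bright 51 [ 0.475 -0.234  0.049] [ 0.517 -0.207  0.116] [ 0.494 -0.22   0.064]
140 [(286, 528, -367, 0, 214), (289, 499, -183, 170, 27), (292, 487, -177, 176, 25), (295, 479, -207, 148, 10), (298, 480, -369, -2, 225)]
142 [(286, 520, -287, 63, 182), (289, 498, -170, 172, 36), (292, 488, -178, 166, 22), (295, 479, -205, 140, 10), (298, 479, -358, -2, 222)]
144 [(286, 520, -277, 62, 167), (289, 499, -175, 159, 43), (292, 487, -163, 170, 28), (295, 479, -198, 138, 27), (298, 478, -344, 0, 220)]
146 [(286, 519, -269, 59, 163), (289, 497, -153, 170, 33), (292, 487, -157, 166, 16), (295, 480, -202, 123, 46), (298, 478, -339, -6, 220)]
148 [(286, 518, -252, 65, 170), (289, 500, -179, 135, 35), (292, 488, -169, 145, 16), (295, 479, -186, 129, 54), (298, 477, -321, 0, 218)]
150 [(286, 518, -248, 58, 164), (289, 511, -290, 18, 94), (292, 492, -207, 99, 13), (295, 481, -212, 94, 58), (298, 477, -311, -1, 218)]
152 [(286, 517, -236, 59, 165), (289, 511, -291, 6, 134), (292, 492, -211, 85, 8), (295, 481, -210, 
[... 221 characters left out ...]
, 65, 70), (292, 493, -214, 61, 72), (295, 482, -217, 58, 86), (298, 475, -273, 3, 226)]
158 [(286, 516, -213, 51, 44), (289, 509, -262, 2, 135), (292, 498, -267, -2, 225), (295, 486, -263, 2, 226), (298, 475, -270, -5, 220)]
160 [(286, 516, -209, 44, 45), (289, 508, -245, 8, 131), (292, 498, -257, -4, 218), (295, 486, -252, 2, 219), (298, 474, -251, 3, 217)]
scene dark 15 [ 0.489 -0.216  0.083] [ 0.5   -0.199  0.11 ] [ 0.495 -0.209  0.094]
scene bright 60 [ 0.476 -0.244  0.053] [ 0.521 -0.192  0.117] [ 0.503 -0.218  0.064]
wrist dark 4213 [ 0.475 -0.25   0.03 ] [ 0.521 -0.19   0.12 ] [ 0.483 -0.219  0.097]
wrist bright 214 [ 0.475 -0.23   0.058] [ 0.486 -0.215  0.068] [ 0.48  -0.223  0.066]
```

Run:
```python
from h import *
z=np.load('/tmp/wrist.npz');o=manip.get_obs();p,_=T_wc('wrist',o);T=z['T'];C=cloud(p,T,z['d'])
for c in(312,322,332):
  for r in range(214,380,10): print(c,r,(C[r,c]*1000).round().astype(int),z['im'][r,c])
Ti=np.linalg.inv(T)
K=np.array([[p['fx'],0,p['cx']],[0,p['fy'],p['cy']],[0,0,1.]])
for q in([.491,-.2183,.0415],[.491,-.2183,.0605]):
    print(cv2.projectPoints(np.array([q]),cv2.Rodrigues(Ti[:3,:3])[0],Ti[:3,3],K,np.array(p['dist']))[0].ravel())
print(o['position'],o['grip_width'],o['grasp_force'],o['ft_force'])
```

```text
312 214 [ 495 -229    0] [160 157 144]
312 224 [ 475 -225   65] [55 56 54]
312 234 [ 480 -225   67] [93 92 86]
312 244 [ 486 -225   67] [78 79 72]
312 254 [ 480 -224   89] [29 29 28]
312 264 [ 480 -224   98] [25 26 27]
312 274 [ 480 -224  105] [25 26 26]
312 284 [ 479 -223  114] [27 26 25]
312 294 [ 478 -223  121] [0 2 0]
312 304 [ 479 -223  126] [7 7 4]
312 314 [ 479 -222  131] [4 6 4]
312 324 [ 479 -222  136] [0 0 0]
312 334 [ 479 -222  140] [1 6 4]
312 344 [ 483 -223  140] [0 0 1]
312 354 [ 485 -223  142] [ 9  9 10]
312 364 [ 490 -223  142] [1 0 3]
312 374 [ 479 -222  155] [ 5 10  4]
322 214 [ 495 -222    2] [159 157 147]
322 224 [ 476 -219   65] [66 65 61]
322 234 [ 481 -220   67] [88 91 82]
322 244 [ 487 -220   66] [60 64 59]
322 254 [ 480 -220   90] [4 8 5]
322 264 [ 480 -220   99] [2 6 6]
322 274 [ 480 -219  106] [5 1 3]
322 284 [ 480 -219  113] [4 0 5]
322 294 [ 484 -220  114] [4 7 1]
322 304 [ 488 -220  115] [5 0 3]
322 314 [ 493 -221  114] [12  7  7]
322 324 [ 498 -221  113] [4 0 8]
322 334 [ 549 -226   61] [128 110 111]
322 344 [ 556 -227   61] [139 143 143]
322 354 [ 565 
[... 152 characters left out ...]
  65] [64 62 59]
332 234 [ 481 -215   67] [71 72 66]
332 244 [ 486 -215   67] [65 64 61]
332 254 [ 480 -215   90] [28 26 30]
332 264 [ 480 -215   98] [27 29 29]
332 274 [ 481 -216  105] [31 32 29]
332 284 [ 480 -216  113] [27 31 33]
332 294 [ 479 -216  120] [5 4 8]
332 304 [ 479 -216  127] [4 4 6]
332 314 [ 483 -216  127] [ 6  4 10]
332 324 [ 489 -217  124] [ 9 11  9]
332 334 [ 494 -217  124] [0 3 0]
332 344 [ 497 -217  125] [0 5 2]
332 354 [ 499 -217  128] [12 12  8]
332 364 [ 573 -222   61] [64 70 70]
332 374 [ 481 -217  154] [5 1 8]
[326.44024616 231.59653609]
[326.6250799  246.29508319]
[ 0.49093164 -0.21828509  0.04139266] -0.0011642812513133784 0.0 [ 0.46961072  0.83568419 -0.00455751]
```

```bash
python3 -m crank '[[[0,0,0,4,0,0,0],[0,0,0,4,0,0,0],[0,-3,0,4,0,0,0],[0,0,0,0,0,0,0],[0,0,0,0,0,0,0]]]'
python3 - <<'E'
from h import *
o=manip.get_obs();t=o['position'];print(t)
for n in('side','scene','wrist'):
    im,d,p,T=snap(n);C=cloud(p,T,d);v=im.max(2)
    m=(abs(C[...,0]-t[0])<.03)&(abs(C[...,1]-t[1])<.03)&(C[...,2]>t[2]-.03)&(C[...,2]<t[2]+.12)
    q=C[m]; b=np.bincount(((q[:,2]-t[2]+.03)*100).astype(int),minlength=15); print(n,b)
    if n=='wrist': cv2.imwrite('pics/w2.png',im[:,:,::-1])
E
```

```text
clock: 4.8
position: [0.4611, -0.2178, 0.1611]
ee_rot: [0.042, 0.999, 0.0, 0.0]
ft_force: [0.7, 0.1, 0.9]
grip_width: -0.003
grasp_force: 0.0
[ 0.46112348 -0.21781885  0.16110991]
side [ 0  0  0  0  0  0  4 16 16  4  3  5  9 12  9]
scene [ 0  0  0  0  0  0  5 13 12 10  6 17 11 16 16]
wrist [   0    0    0    0    0    0   61  581  762  711 1436 3957 4175 2767
 5192]
```

View pics/w2.png

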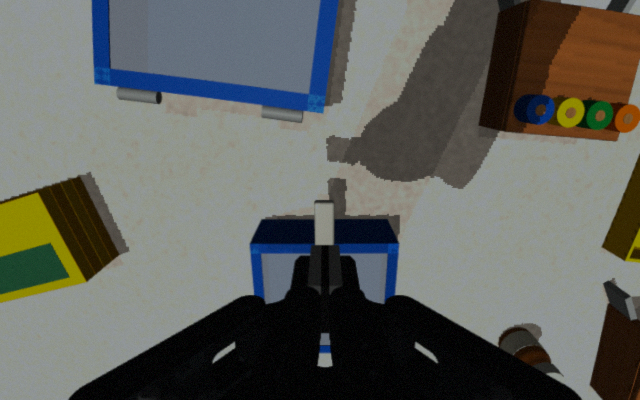

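The picture shows the shut fingertips at about (325,245). All three cameras put them about 38 mm behind the reported TCP, so I'll go 38 mm lower on every grasp.

```bash
python3 -c "
from workcell import manip
print(manip.hold_point_z,[a for a in dir(manip) if a[0]!='_'])"
python3 -m crank '[[[5,3,-0.3,-3,0,0,0],[5,0,0,-1,0,0,0],[5,0,0,0,0,0,0],[5,0,0,0,0,0,0],[5,0,0,-4,0,0,0],[5,0,0,-4,0,0,0],[5,0,0,-3.8,0,0,0],[5,0,0,0,0,0,0],[0,0,0,0,0,0,0],[0,0,0,0,0,0,0],[0,0,0,0,0,0,0],[0,0,0,0,0,0,0],[0,0,0,0,0,0,0]]]' 20
```

```text
0.0187 ['MotionError', 'get_obs', 'hold_point_z']
clock: 6.58
position: [0.4924, -0.2213, 0.0054]
ee_rot: [0.042, 0.999, 0.0, 0.001]
ft_force: [-2.1, 2.3, 8.5]
grip_width: 0.206
grasp_force: 25.9
```

```bash
python3 -m crank '[[[0,0.1,0,1.4,0,0,0],[0,0.2,0,1.4,0,0,0],[0,0.4,0,1.3,0,0,0],[0,0.4,-0.1,1.3,0,0,0],[0,0.6,0,1.2,0,0,0],[0,0.6,-0.1,1.2,0,0,0],[0,0.8,0,1.1,0,0,0],[0,0.8,-0.1,1.1,0,0,0],[0,1,-0.1,1,0,0,0],[0,1,-0.1,0.9,0,0,0],[0,1.2,-0.1,0.8,0,0,0],[0,1.2,-0.1,0.7,0,0,0],[0,1.3,-0.1,0.6,0,0,0],[0,1.3,-0.1,0.5,0,0,0]]]' 20
```

```text
clock: 8.32
position: [0.6007, -0.2301, 0.1487]
ee_rot: [0.043, 0.999, 0.0, -0.0]
ft_force: [-1.5, -0.6, -3.6]
grip_width: 0.206
grasp_force: 29.2
```

Still holding, on the arc at about 70°. Continuing to 100°, then releasing and backing off.

```bash
python3 -m crank '[[[0,1.4,-0.1,0.4,0,0,0],[0,1.4,-0.1,0.3,0,0,0],[0,1.4,-0.1,0.1,0,0,0],[0,1.4,-0.1,0,0,0,0],[0,1.4,-0.1,-0.1,0,0,0],[0,1.4,-0.1,-0.2,0,0,0],[0,1,-0.1,-0.2,0,0,0],[0,0,0,0,0,0,0],[5,0,0,0,0,0,0],[5,0,0,0,0,0,0],[5,0,0,0,0,0,0],[5,0,0,0,0,0,0],[5,0,0,5,0,0,0],[8.5,-4,0.4,3,0,0,0],[8.5,-4,0.4,0,0,0,0],[8.5,-4,0.4,0,0,0,0],[8.5,-4,0.4,0,0,0,0],[8.5,-4,0.3,0,0,0,0],[8.5,0,0,0,0,0,0]]]' 20
python3 - <<'E'
from h import *
z=snap('wrist','w3.png')
im,d,p,T=z
hsv=cv2.cvtColor(im,cv2.COLOR_RGB2HSV);h,s,v=cv2.split(hsv)
m=(((h<8)|(h>172))&(s>120)&(v>50)).astype(np.uint8)
n,l,st,c=cv2.connectedComponentsWithStats(m);C=cloud(p,T,d)
for i in range(1,n):
    if st[i,4]>60:
        q=C[l==i];print(st[i],c[i].round(1),np.median(q,0).round(3),np.percentile(q[:,2],[5,95]).round(3))
E
```

```text
clock: 10.7
position: [0.492, -0.2186, 0.2322]
ee_rot: [0.043, 0.999, 0.001, 0.001]
ft_force: [0.9, -0.5, 0.8]
grip_width: 0.994
grasp_force: 0.0
[310 216  35  33 625] [326.8 231.1] [ 0.575 -0.224  0.047] [0.046 0.048]
```

View pics/w3.png

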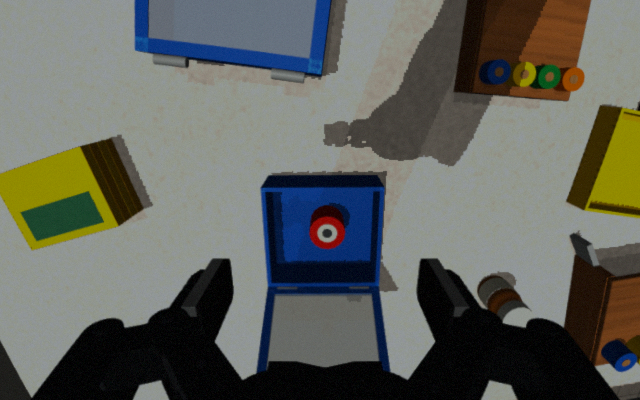

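The lid leans open, and the roll's top is at about (327,233). Next I'll compute its position and measure the tray and the bay again.

Run:
```python
from h import *
z=np.load('/tmp/wrist.npz');o=manip.get_obs();p,_=T_wc('wrist',o);T=z['T'];im=z['im'];C=cloud(p,T,z['d'])
q=C[205:260,300:355].reshape(-1,3);q=q[abs(q[:,2]-.0465)<.004]
r=cv2.minEnclosingCircle((q[:,:2]*1000).astype(np.float32));print('roll',r,len(q),q.mean(0), onplane(p,T,[[327.2,232.8]],.046),o['position'])
```

```text
roll ((577.9691772460938, -224.5328826904297), 22.130889892578125) 960 [ 0.57671845 -0.22428168  0.04731444] [[ 0.57875609 -0.22370553  0.046     ]] [ 0.49356903 -0.21811663  0.23216378]
```

```bash
python3 -m crank '[[[6.8,4.2,-0.3,0,0,0,0],[6.8,4.2,-0.3,0,0,0,0],[6.8,0,0,-5,0,0,0],[6.8,0,0,-5,0,0,0],[6.8,0,0,-5,0,0,0],[6.8,0,0,-5,0,0,0],[6.8,0,0,-3,0,0,0],[6.8,0,0,-2.6,0,0,0],[6.8,0,0,0,0,0,0],[3,0,0,0,0,0,0],[3,0,0,0,0,0,0],[3,0,0,0,0,0,0],[3,0,0,0,0,0,0],[3,0,0,0,0,0,0]]]' 30
```

```text
clock: 12.5
position: [0.5791, -0.2246, -0.0233]
ee_rot: [0.043, 0.999, -0.0, 0.001]
ft_force: [1.3, 0.0, 7.1]
grip_width: 0.51
grasp_force: 30.9
```

```bash
python3 -m crank '[[[3,0,0,3,0,0,0],[3,0,0,4,0,0,0],[3,0,0,4,0,0,0],[3,0,0,4,0,0,0],[3,-0.5,4.5,0,0,0,-1],[3,-0.5,4.5,0,0,0,-1],[3,-0.5,4.5,0,0,0,-1],[3,-0.5,4.5,0,0,0,-1],[3,-0.5,4.5,0,0,0,-1],[3,-0.5,4.5,0,0,0,-1],[3,-0.5,4.5,0,0,0,-1],[3,-0.5,4.5,0,0,0,-1],[3,-0.5,4.5,0,0,0,-1],[3,0,0,0,0,0,0]]]' 30
python3 - <<'E'
from h import *
print(manip.get_obs()['position'])
for n in('side','scene','wrist'):
    im,d,p,T=snap(n);C=cloud(p,T,d);h,s,v=cv2.split(cv2.cvtColor(im,cv2.COLOR_RGB2HSV))
    R0=(C[...,0]>.36)&(C[...,0]<.63)&(C[...,1]>.08)&(C[...,1]<.28)
    y=R0&(h>18)&(h<38)&(s>120)&(C[...,2]>.03)&(C[...,2]<.041)
    r=cv2.minAreaRect((C[y][:,:2]*1000).astype(np.float32));print(n,y.sum(),np.round(r[0],1),np.round(r[1],1),round(r[2],1),cv2.boxPoints(r).round().tolist())
    g=R0&(v<70)&(C[...,2]>.025)&(C[...,2]<.045)&(C[...,0]<.475)
    if g.any(): r=cv2.minAreaRect((C[g][:,:2]*1000).astype(np.float32));print(' grip',g.sum(),np.round(r[0],1),np.round(r[1],1),round(r[2],1))
    b=(C[...,0]>.6)&(C[...,1]>.1)&(C[...,1]<.33)&(C[...,2]>.066)&(C[...,2]<.079)
    r=cv2.minAreaRect((C[b][:,:2]*1000).astype(np.float32));print(' bay',b.sum(),np.round(r[0],1),np.round(r[1],1),round(r[2],1))
cv2.imwrite('pics/w4.png',im[:,:,::-1])
E
```

```text
clock: 14.25
position: [0.5316, 0.1852, 0.1252]
ee_rot: [0.118, 0.993, 0.001, -0.0]
ft_force: [0.2, -0.5, -2.0]
grip_width: 0.504
grasp_force: 31.0
[0.53164021 0.18519364 0.12519533]
side 188 [530.6 179. ] [125.5 131.6] 77.1 [[452.0, 132.0], [581.0, 103.0], [609.0, 226.0], [480.0, 255.0]]
 grip 102 [443.1 197.7] [34.6 68.4] 52.8
 bay 1287 [735.4 211. ] [146.6 154.4] 2.7
scene 169 [530.4 180.3] [123.2 136.6] 75.8 [[449.0, 137.0], [582.0, 104.0], [612.0, 223.0], [479.0, 257.0]]
 grip 74 [441.6 203.7] [14.5 53. ] 75.7
 bay 1839 [736.1 211.9] [143.9 152.4] 2.7
wrist 2483 [508.  182.9] [120.3 180. ] 77.2 [[407.0, 144.0], [582.0, 104.0], [609.0, 222.0], [434.0, 262.0]]
 grip 1724 [442.3 174.2] [64.2 83.8] 0.2
 bay 2452 [703.8 204. ] [160.3  64.3] 63.3
```

View pics/w4.png

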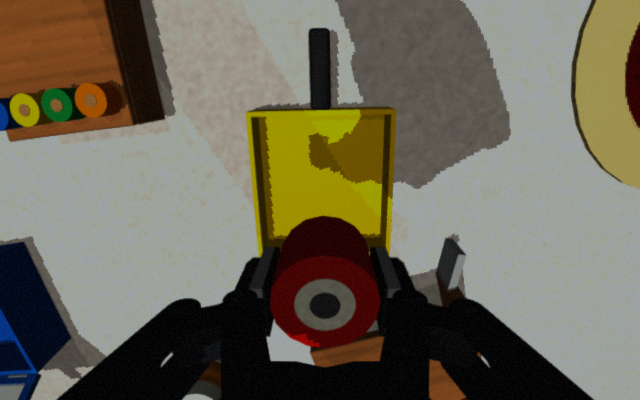

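The picture shows the held roll over the tray, with the tray's rim at x 248–395 px and its grip at (320,70), square to the hand. Lowering.

```bash
python3 -m crank '[[[3,-0.1,-0.5,-3,0,0,0],[3,0,0,-4,0,0,0],[3,0,0,-4,0,0,0],[3,0,0,-2,0,0,0],[3,0,0,-1,0,0,0],[3,0,0,-0.5,0,0,0],[3,0,0,-0.4,0,0,0],[3,0,0,0,0,0,0],[3,0,0,0,0,0,0]]]' 30
```

```text
clock: 15.52
position: [0.5323, 0.1759, -0.0231]
ee_rot: [0.121, 0.993, 0.0, 0.0]
ft_force: [0.1, 0.7, -1.2]
grip_width: 0.505
grasp_force: 31.0
```

```bash
python3 -m crank '[[[3,0,0.2,-0.2,0,0,0],[3,0,0,-0.1,0,0,0],[3,0,0,0,0,0,0],[4.8,0,0,0,0,0,0],[5.2,0,0,0,0,0,0],[5.8,0,0,0,0,0,0],[5.8,0,0,0,0,0,0],[5.8,0,0,0,0,0,0],[5.8,0,0,3,0,0,0],[5.8,0,0,5,0,0,0],[5.8,0,0,5,0,0,0],[5.8,-4,1,4,0,0,0],[5.8,-4,1,0,0,0,0],[5.8,-4,1,0,0,0,0],[5.8,0,0,0,0,0,0]]]'
python3 - <<'E'
from h import *
im,d,p,T=snap('wrist','w5.png');C=cloud(p,T,d);h,s,v=cv2.split(cv2.cvtColor(im,cv2.COLOR_RGB2HSV))
R0=(C[...,0]>.36)&(C[...,0]<.64)&(C[...,1]>.08)&(C[...,1]<.28)
y=R0&(h>18)&(h<38)&(s>120)&(C[...,2]>.03)&(C[...,2]<.041)
r=cv2.minAreaRect((C[y][:,:2]*1000).astype(np.float32));print(y.sum(),r,cv2.boxPoints(r).round())
q=C[R0&((h<8)|(h>172))&(s>120)&(C[...,2]>.035)&(C[...,2]<.05)];print('roll',len(q),cv2.minEnclosingCircle((q[:,:2]*1000).astype(np.float32)),q[:,2].mean())
g=R0&(v<70)&(C[...,2]>.032)&(C[...,2]<.045)&(C[...,0]<.46);print('grip',g.sum(),cv2.minAreaRect((C[g][:,:2]*1000).astype(np.float32)))
E
```

```text
clock: 17.4
position: [0.4097, 0.2089, 0.1436]
ee_rot: [0.119, 0.993, 0.001, -0.0]
ft_force: [0.3, 0.4, 0.6]
grip_width: 0.681
grasp_force: 0.0
2411 ((504.0947265625, 183.9429473876953), (120.16981506347656, 189.1889190673828), 77.19120788574219) [[399. 146.]
 [583. 104.]
 [610. 222.]
 [425. 264.]]
roll 994 ((482.01983642578125, 190.7359619140625), 71.36548614501953) 0.04411670515137416
grip 921 ((447.1424560546875, 182.91278076171875), (41.985469818115234, 86.58038330078125), 36.92046356201172)
```

View pics/w5.png

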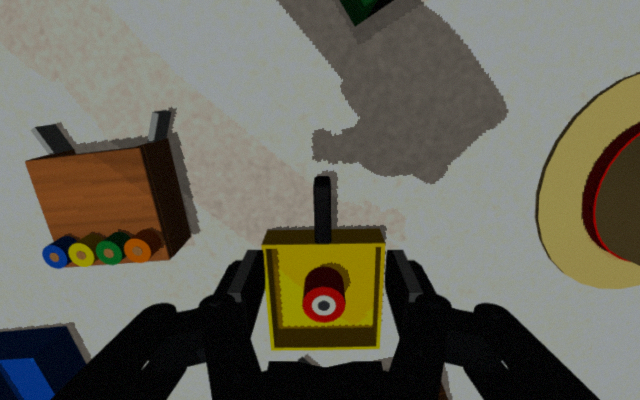

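The picture shows the roll standing in the tray at (324,302) and the fin from (322,177) to (323,240). I'll compute the fin and the grip moves from these.

Run:
```python
from h import *
z=np.load('/tmp/wrist.npz');o=manip.get_obs();p,_=T_wc('wrist',o);T=z['T']
print(onplane(p,T,[[322,178],[323,230]],.038).round(4)); print(onplane(p,T,[[263,244],[385,242],[271,349],[381,346]],.035).round(4), onplane(p,T,[[324,302]],.044))
h,s,v=cv2.split(cv2.cvtColor(z['im'],cv2.COLOR_RGB2HSV))
for r in(190,205,220): print(r,[i for i in range(300,345) if v[r,i]<45][::30], sum(v[r,300:345]<45), np.mean([i for i in range(300,345) if v[r,i]<45]))
print(o['position'])
```

```text
[[0.4049 0.2067 0.038 ]
 [0.4544 0.1955 0.038 ]]
[[0.4563 0.135  0.035 ]
 [0.4823 0.2504 0.035 ]
 [0.5822 0.1048 0.035 ]
 [0.607  0.2239 0.035 ]] [[0.5288292  0.17825121 0.044     ]]
190 [314] 17 322.0
205 [315] 16 322.5
220 [315] 17 323.0
[0.41126036 0.20833112 0.14372649]
```

```bash
python3 -m crank '[[[5,1.9,-0.7,-3,0,0,0.7],[5,0,0,-5,0,0,0],[5,0,0,-5,0,0,0],[5,0,0,-3,0,0,0],[5,0,0,-1.1,0,0,0],[5,0,0,0,0,0,0],[0,0,0,0,0,0,0],[0,0,0,0,0,0,0],[0,0,0,0,0,0,0],[0,0,0,0,0,0,0],[0,0,0,0,0,0,0]]]' 60
```

```text
clock: 18.82
position: [0.4319, 0.2014, -0.0264]
ee_rot: [0.115, 0.993, 0.001, 0.001]
ft_force: [-0.9, -0.8, 6.0]
grip_width: 0.178
grasp_force: 60.4
```

```bash
python3 -m crank '[[[0,-0.08,-0.05,0,0,0,1],[0,-0.08,-0.05,0,0,0,2],[0,-0.08,-0.05,0,0,0,2],[0,-0.08,-0.05,0,0,0,2],[0,-0.08,-0.05,0,0,0,2],[0,-0.08,-0.05,0,0,0,2],[0,-0.08,-0.05,0,0,0,2],[0,-0.08,-0.05,0,0,0,2],[0,0,0,0,0,0,0.9],[0,0,0,0,0,0,0],[0,0,0,0,0,0,0]]]' 60
python3 - <<'E'
from h import *
print(manip.get_obs()['position'],manip.get_obs()['ee_rot'])
for n in('side','scene'):
    im,d,p,T=snap(n);C=cloud(p,T,d);h,s,v=cv2.split(cv2.cvtColor(im,cv2.COLOR_RGB2HSV))
    y=(C[...,0]>.43)&(C[...,0]<.63)&(C[...,1]>.1)&(C[...,1]<.3)&(h>18)&(h<38)&(s>120)&(C[...,2]>.029)&(C[...,2]<.041)
    r=cv2.minAreaRect((C[y][:,:2]*1000).astype(np.float32));print(n,y.sum(),r,cv2.boxPoints(r).round().tolist())
    q=C[(C[...,0]>.43)&(C[...,0]<.63)&(C[...,1]>.1)&(C[...,1]<.3)&((h<8)|(h>172))&(s>100)&(C[...,2]>.04)&(C[...,2]<.05)];print('roll',len(q),np.mean(q,0).round(4) if len(q) else 0)
E
```

```text
clock: 20.2
position: [0.4259, 0.1966, -0.0265]
ee_rot: [-0.023, 1.0, 0.0, 0.001]
ft_force: [1.3, -3.4, 7.8]
grip_width: 0.181
grasp_force: 60.5
[ 0.42589316  0.1966458  -0.02647204] [-2.33757564e-02  9.99726052e-01  4.90410604e-04  1.07460925e-03]
side 184 ((520.1581420898438, 201.72586059570312), (143.9368896484375, 124.67904663085938), 2.912605047225952) [[445.0, 260.0], [451.0, 136.0], [595.0, 143.0], [589.0, 268.0]]
roll 63 [0.5274 0.2022 0.043 ]
scene 213 ((518.62646484375, 203.28860473632812), (153.03343200683594, 120.58468627929688), 2.8146042823791504) [[439.0, 260.0], [445.0, 139.0], [598.0, 147.0], [592.0, 267.0]]
roll 66 [0.5328 0.2062 0.0451]
```

```bash
python3 -m crank '[[[0,0.4,-0.05,0,0,0,0],[0,0.8,-0.03,0,0,0,0],[0,1.1,0.05,0,0,0,0],[0,1.1,0.05,0,0,0,0],[0,1.1,0.05,0,0,0,0],[0,1.1,0.05,0,0,0,0],[0,1.1,0.05,0,0,0,0],[0,1.1,0.05,0,0,0,0],[0,1.1,0.05,0,0,0,0],[0,1.1,0.05,0,0,0,0],[0,1.1,0.05,0,0,0,0],[0,1.1,0.05,0,0,0,0],[0,0.7,0.03,0,0,0,0]]]' 60
```

```text
clock: 21.92
position: [0.5531, 0.2021, -0.0263]
ee_rot: [-0.024, 1.0, 0.001, -0.001]
ft_force: [-10.5, -0.6, 15.9]
grip_width: 0.18
grasp_force: 61.7
```

```bash
python3 -m crank '[[[0,0.8,0.04,0,0,0,0],[0,0.8,0.04,0,0,0,0],[0,0.8,0.04,0,0,0,0],[0,0.8,0.04,0,0,0,0],[0,0.8,0.04,0,0,0,0],[0,0.8,0.04,0,0,0,0],[0,0.4,0.02,0,0,0,0],[0,0,0,0,0,0,0]]]' 60
```

```text
clock: 22.92
position: [0.6056, 0.2046, -0.0263]
ee_rot: [-0.024, 1.0, 0.001, -0.0]
ft_force: [-4.3, 1.2, 10.8]
grip_width: 0.183
grasp_force: 60.8
```

```bash
python3 -m crank '[[[0,0.6,0.03,0,0,0,0],[0,0.6,0.03,0,0,0,0],[0,0.4,0.02,0,0,0,0],[0,0.2,0.01,0,0,0,0],[0,0.2,0,0,0,0,0],[0,0,0,0,0,0,0]]]' 60
```

```text
clock: 23.68
position: [0.6252, 0.2055, -0.0262]
ee_rot: [-0.024, 1.0, 0.001, -0.0]
ft_force: [-6.1, -0.2, 11.6]
grip_width: 0.175
grasp_force: 61.0
```

```bash
python3 -m crank '[[[0,0.2,0.01,0,0,0,0],[0,0.2,0,0,0,0,0],[0,0,0,0,0,0,0]]]' 60
```

```text
clock: 24.05
position: [0.6275, 0.2057, -0.0263]
ee_rot: [-0.024, 1.0, 0.001, -0.002]
ft_force: [-16.6, -1.8, 17.6]
grip_width: 0.176
grasp_force: 61.9
```

```bash
python3 -m crank '[[[0,0.2,0,0,0,0,0],[0,0.2,0,0,0,0,0],[0,0,0,0,0,0,0]]]' 60
```

```text
clock: 24.42
position: [0.6275, 0.2057, -0.0264]
ee_rot: [-0.025, 1.0, 0.0, -0.006]
ft_force: [-35.6, -4.0, 34.8]
grip_width: 0.179
grasp_force: 64.5
```

Stalled against the back wall. I'll ease off, release and back away.

```bash
python3 -m crank '[[[0,-0.3,0,0.1,0,0,0],[0,0,0,0,0,0,0],[2.5,0,0,0,0,0,0],[4.5,0,0,0,0,0,0],[4.5,0,0,0,0,0,0],[4.5,0,0,0,0,0,0],[4.5,0,0,3,0,0,0],[4.5,0,0,5,0,0,0],[4.5,-4,0,4,0,0,0],[4.5,-5,0,3,0,0,0],[4.5,-5,0,0,0,0,0],[4.5,-5,0,0,0,0,0],[4.5,0,0,0,0,0,0]]]'
python3 - <<'E'
from h import *
w=snap('wrist')[0]
a=snap('side')[0]; c=snap('scene')[0]
o=np.zeros((600,800,3),np.uint8)
o[:300,:400]=cv2.resize(a[100:310,160:440],(400,300))
o[:300,400:]=cv2.resize(c[140:350,190:470],(400,300))
o[300:,:480]=cv2.resize(w,(480,300)); cv2.imwrite('pics/f.png',o[:,:,::-1])
E
```

```text
clock: 26.05
position: [0.4376, 0.2053, 0.1235]
ee_rot: [-0.025, 1.0, 0.001, -0.001]
ft_force: [-0.2, -0.5, -0.6]
grip_width: 0.53
grasp_force: 0.0
```

View pics/f.png

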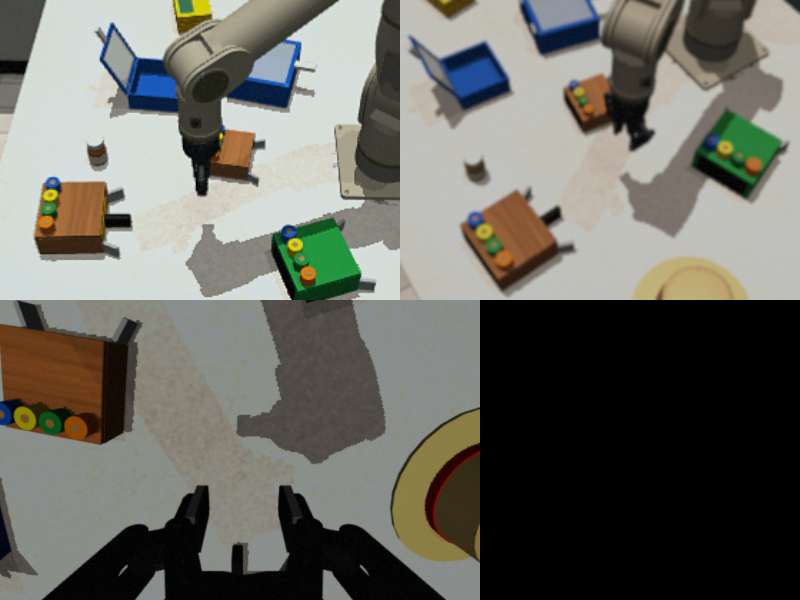

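The composite shows the lid leaning open, the jar in place and only the fin sticking out of the bay. I'll check how far it sticks out.

Run:
```python
from h import *
for n in('side','scene'):
    z=np.load('/tmp/%s.npz'%n);p,T=T_wc(n);C=cloud(p,T,z['d']);im=z['im'];h,s,v=cv2.split(cv2.cvtColor(im,cv2.COLOR_RGB2HSV))
    g=(v<50)&(C[...,0]>.58)&(C[...,0]<.68)&(abs(C[...,1]-.206)<.02)&(C[...,2]>.028)&(C[...,2]<.046)
    q=C[g];print(n,g.sum(),q.min(0).round(3),q.max(0).round(3),np.mean(q,0).round(3))
    y=(h>20)&(h<36)&(s>120)&(C[...,0]<.68)&(C[...,0]>.6)&(C[...,1]>.13)&(C[...,1]<.29);q=C[y];print(' yellow',len(q),q.min(0).round(3) if len(q) else '')
    w=(C[...,2]>.066)&(C[...,2]<.076)&(C[...,0]>.63)&(abs(C[...,1]-.208)<.05);print(' roof front x',np.percentile(C[w][:,0],[0,1,3]).round(3))
```

```text
side 83 [0.606 0.196 0.029] [0.664 0.218 0.043] [0.634 0.207 0.035]
 yellow 75 [0.63  0.141 0.002]
 roof front x [0.66  0.662 0.665]
scene 57 [0.611 0.202 0.029] [0.653 0.217 0.044] [0.632 0.211 0.036]
 yellow 2 [0.628 0.213 0.022]
 roof front x [0.663 0.666 0.668]
```

```bash
python3 -c "
from workcell import job
print(job.hand_in())"
```

```text
the job is handed in; nothing more can be done
None
```

I handed the job in at about 26 s with the lid leaning open and the tray pushed home until it stalled; its fin sits where a fully home tray puts it. I saw the roll standing in the tray before the push but could not see it inside the bay, and the hand-in returned no verdict.

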